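Lock a specimen case with its hex key and check the lid

TASK

Lock the glass-topped specimen case: take the T-handled hex key from its holder, find the hex socket in the hub of the catch and push the key fully home, then turn the catch clockwise (seen from above) with the key until its tongue reaches its stop over the lid, letting go of the key and taking a fresh hold part-way, about a quarter turn at a time. Leave the key standing fully home in the catch, let go, then tug the lid up gently by its knob until the tongue stops it, and let it back down shut. Turn the catch only with the key, not with the fingers, and leave the other things on the table where they are.

Things in the scene. Friction and masses are not known exactly. Their poses are not given: they have to be found in the camera images.
- key_grip (a point): Centre of the T-handle of the loose hex key (about 220 g), which starts upright in the holder. Handle: a black bar 60 mm long (this point's x) x 24 mm thick (y) x 24 mm high (z points up, from tip to handle). The steel hex shank runs from the handle down to the tip. A round collar 36 mm across, 5 mm thick, has its underside 19 mm above the tip; it rests on the holder's top.
- key_tip (a point): Centre of the key's tip, 84 mm below key_grip on its axis; same axes. The hex shank is 17 mm across flats, flats facing +-y (and every 60 degrees), corners +-x; its last 3 mm taper to 12.4 mm across flats. At the start 19 mm of it is in the holder's hole.
- holder: Fixed wooden block 70 x 70 x 32 mm with a round hole 23 mm wide, 24 mm deep in the middle of its top; origin under its centre. It stands either to the left or the right of the case's front.
- case: Fixed pale wooden specimen case, 260 mm (x) x 300 mm (y) x 50 mm high without its lid; origin at the centre of its underside, its -x side is the front. A wooden block 45 mm high and 80 mm wide juts 65 mm out of the front; the catch stands on it.
- socket (a point): On the axis of the catch's steel hub (50 mm across), at its rim's top, 73 mm above the table; z up, x and y turn with the catch. A round recess 27 mm wide goes 6 mm down; in its floor is the hex socket, 18.2 mm across flats, 14 mm deep, flats facing +-y (and every 60 degrees). Fully home, the key's collar rests on the rim, its tip 19 mm below this point; it has some 8 degrees of play each way.
- catch (a joint): Turn of the catch, rad, growing clockwise seen from above: 0 when the tongue points away from the lid to the case's front (-x), stop at 3.14 when it points over the lid (+x). It starts between 0 and 0.35. Turning takes about 0.04 N m; it stays where it is left.
- turn_catch: The turning catch: hub and flat steel tongue. Origin on the hub axis, 28 mm below the rim. The tongue is 20 mm wide and 6 mm thick, reaches 66 mm from the axis along this frame's -x, its underside 20 mm above the origin, 5 mm above the lid's top when it is over the lid. To be turned by the key, not by the fingers.
- lid (a joint): Opening of the lid, rad: 0 shut, growing as its front rises; hinged along the case's far (+x) side. The lid (600 g, glass in a wooden frame, 10 mm thick, top 60 mm above the table) starts shut, held by its weight alone. With the tongue over it, its front rises about 5 mm (0.02 rad) and is then stopped.
- lid_knob (a point): Centre of the head of the lid's brass knob: head 26 mm across, 15 mm high, on a 16 mm neck; this point is 26 mm above the lid's top and 242 mm in front of the hinge, at the lid's front edge, left of the catch by 140 mm.
- pin_jar: Bystander: small glass jar, 54 mm across, 75 mm high, on the side where the holder is not; origin under its centre.
- tray_a: Bystander: white open unit tray 110 x 90 x 32 mm with insects, right; origin under its centre.
- tray_b: Bystander: white open unit tray 110 x 90 x 32 mm with insects, left; origin under its centre.
- vial: Bystander: small capped vial 24 mm across, 58 mm high; origin under its centre.
- mug: Bystander: white mug 80 mm across, 92 mm high; origin under its centre.
- cork_block: Bystander: cork block 70 x 45 x 25 mm, near the robot; origin under its centre.
- loupe: Bystander: black loupe 32 mm across, 22 mm high, near the robot; origin under its centre.
- glass_lid: The lid itself; origin on its hinge line at the case's far side, 50 mm above the table, axes as the case's when shut.
Not all that is in view belongs to the job. Of the things like the part that bears key_grip, leave any that is blue or turquoise; of the rest the smaller one is meant.

How it is judged (in metres and radians):
On the way, in this order (a step that is already met when the one before it is completed fails the run):
1. the key is pushed fully home in the socket, catch not yet turned (z of key_tip in the frame of socket below -0.016 m and horizontal distance between key_tip and socket below 0.004 m and value of joint catch below 0.6 rad), for 0.1 s.
2. part-way round (0.6 to 2.6 rad) the key is let go, standing in the socket (value of joint catch between 0.6 and 2.6 rad and contact force between the fingers and key below 0.05 N and z of key_tip in the frame of socket below -0.013 m), for 0.15 s.
3. the catch is turned to within 0.3 rad of its stop, key in the socket (value of joint catch above 2.84 rad and z of key_tip in the frame of socket below -0.013 m), for 0.1 s.
4. the key let go, the fingers tug the lid up at least 2 mm, against the locked catch (value of joint lid above 0.008 rad and value of joint catch above 2.84 rad and contact force between the fingers and key below 0.05 N and contact force between the fingers and glass_lid above 0.3 N), for 0.15 s.
At the end, for the whole second after the job is handed in: The catch is within 0.3 rad of its stop over the lid, the lid is shut (under 0.006 rad), the key stands in the socket, at most 4 mm short of fully home, within 5 mm of its axis and 10 degrees of upright, at rest; the robot touches nothing (value of joint catch above 2.84 rad and value of joint lid below 0.006 rad and z of key_tip in the frame of socket below -0.015 m and horizontal distance between key_tip and socket below 0.005 m and angle between key_grip's own z axis and vertical below 0.17 rad and linear speed of key below 0.02 m/s).
It fails at once if the lid is opened (more than 0.06 rad, 15 mm at the front) (value of joint lid above 0.06 rad).
It fails at once if the fingers push the catch itself (contact force between the fingers and turn_catch above 1 N).
It fails at once if a bystander is moved more than 30 mm (distance of any of pin_jar, tray_a, tray_b, vial, mug, cork_block, loupe from where it was at the start of the episode above 0.03 m).
It also fails if it takes over 64 s, if anything falls off the work surface, if the arm or the gripper's body presses on something with over 40 N, if the wrist force passes 120 N, or if a joint passes its speed limit or range.

ROBOT

A 7-joint arm with a two-finger parallel gripper is mounted at the origin on the work surface. World frame = base frame: x ahead of the robot, y to its left, z up, the work surface at z = 0. Lengths are in mm, angles in rad, forces in N, time in s.
With the tool pointing down it reaches from about 350 to 900 mm from the base axis. Payload 7.2 kg.
Tool frame: the origin (TCP) lies at the very end of the fingers, on their centre line; the grasp point (between the pads) lies 19 mm behind it (pinch_z is the distance from the TCP to the grasp point, in mm); z points along the fingers, x is the direction in which the jaws open and shut, and the axes are right-handed (so a half turn about z gives the same grasp; the last joint's range is limited). The gripper opens to 85 mm and grips with 20 to 120 N. Pads are 22 mm wide; open, the fingers measure 114 mm over their backs; the gripper's body (76 mm by 85 mm) begins 54 mm behind the grasp point. The pads swing forward as they close: fully open they stand 13 mm farther back than shut.
Start: joints at [-1.352, 0.411, -0.013, 1.596, 0.006, 1.134, -0.082], TCP at [176.812, 599.473, 193.997] pointing down, gripper open.
Joint ranges: [-2.95, 2.95], [-0.29, 1.99], [-1.47, 1.44], [0.14, 2.54], [-1.03, 4.17], [0.13, 1.85], [-2.86, 2.86]. Speed limits (rad/s): [2.39, 2.39, 3.01, 3.01, 3.14, 3.14, 3.14].

INTERFACE

Orientations are given as a unit quaternion [x, y, z, w].
In Python, from plant import * gives the robot as it stands. Calls block until the motion is done:
- move_to(position, orientation): joint-space move of the TCP to a pose.
- move_linear(position, rot=None, v=150): straight line of the TCP; rot=None keeps the orientation; v is the mean speed in mm/s.
- move_j(angles): joint-space move.
- gripper_open() and close_gripper(newtons=None): open the fingers fully, or close them until they stop; newtons is the grip in N (None keeps the last).
- dwell(seconds).
- solve_ik(position, orientation): joint angles nearest the present ones, or None.
- read_camera(name): name is "scene" or "top" or "wrist"; returns a dict with "color" (400x640x3 uint8, red, green, blue), "fx", "fy", "cx", "cy" (pixels), "dist_coeffs" ([k1, k2, p1, p2, k3] as OpenCV has them; the pictures are not rectified), "camera_from_world" (4x4, takes a point from world to camera coordinates). Camera axes: x right, y down, z forward; pixel columns grow to the right and rows downward; lengths in mm; the calibration is good to about 2 mm. A picture is of the moment at which its call begins. There is no depth.
A pose or a line that the arm cannot do raises PlanningError and nothing moves.
- job_done(): hands the job in, once; it reports no verdict.
Readings, each from a call of its own:
- get_time(): time.
- get_qpos(): joint angles.
- get_dq(): joint speeds.
- get_joint_torque(): joint torques, N m.
- get_ee_pos(): TCP position.
- get_tool_rot(): TCP orientation.
- get_contact_force(): force on the tool from outside, world axes, zero at the start.
- get_torque(): the same for the moment, N m.
- get_finger_gap(): opening from 0.0 (shut) to 1.0 (fully open).
Only numpy, scipy, OpenCV 4.12 (cv2) and the standard library are available. Lean on these libraries where they do the work, as an engineer would, in place of code of your own. Each camera call takes 0.05 s, during which the arm holds its last target. There are 200 camera calls.

## Working session

There is one attempt and no reset: what is moved stays moved. The work goes in short steps, each a Python script; the robot and the scene stay as the last script left them, time stands still between calls to the robot, and variables do not carry over. Pictures are saved under pics/ and viewed, about 8 in all and at most 12, crops included, and the job is handed in when it is done.

```bash
ls && mkdir -p pics
cat > h.py <<'E'
from plant import *
import numpy as np, cv2
from scipy.spatial.transform import Rotation as R
def snap(name,fn):
    c=read_camera(name); np.savez('pics/'+fn+'.npz',**c)
    cv2.imwrite('pics/'+fn+'.png',cv2.cvtColor(c['color'],cv2.COLOR_RGB2BGR)); return c
def load(fn): return dict(np.load('pics/'+fn+'.npz'))
def K(c): return np.array([[c['fx'],0,c['cx']],[0,c['fy'],c['cy']],[0,0,1]],float)
def proj(c,P):
    T=c['camera_from_world']; r,_=cv2.Rodrigues(T[:3,:3])
    return cv2.projectPoints(np.array(P,float).reshape(-1,1,3),r,T[:3,3],K(c),np.array(c['dist_coeffs'],float))[0].reshape(-1,2)
def onz(c,px,z):
    u=cv2.undistortPoints(np.array(px,float).reshape(-1,1,2),K(c),np.array(c['dist_coeffs'],float)).reshape(-1,2)
    T=c['camera_from_world']; o=-T[:3,:3].T@T[:3,3]
    d=np.c_[u,np.ones(len(u))]@T[:3,:3]
    return o+d*((z-o[2])/d[:,2])[:,None]
def down(yaw): # tool x axis (jaw direction) at world angle yaw, z down
    return (R.from_euler('z',yaw)*R.from_euler('x',np.pi)).as_quat()
def crop(fn,x0,y0,x1,y1,s):
    im=cv2.imread('pics/'+fn+'.png')[y0:y1,x0:x1]
    cv2.imwrite('pics/'+fn+'_c%d_%d.png'%(x0,y0),cv2.resize(im,None,fx=s,fy=s,interpolation=cv2.INTER_CUBIC))
E
python3 - <<'E'
from h import *
for n in ('top','scene'):
    c=snap(n,n+'0'); T=c['camera_from_world']; print(n,-T[:3,:3].T@T[:3,3],T[:3,:3].round(2).tolist(),c['fx'],c['dist_coeffs'])
print(get_tool_rot(),get_ee_pos(),get_time(),get_finger_gap())
E
```

```text
pics
top [ 413.57350744   21.53858552 1457.78040018] [[0.01, -1.0, -0.0], [-0.99, -0.01, -0.1], [0.1, 0.0, -0.99]] 441.3479559078135 [-0.09778979  0.          0.          0.          0.        ]
scene [1254.59595292  129.73227396 1057.82629883] [[-0.14, 0.99, -0.02], [0.79, 0.1, -0.6], [-0.59, -0.1, -0.8]] 452.5144700952927 [0.0134994 0.        0.        0.        0.       ]
[ 8.00905391e-01  5.98790468e-01 -5.62919147e-04  4.61242519e-04] [176.69882692 598.98608649 193.21904253] 0.1 1.0036682328440607
```

View pics/top0.png

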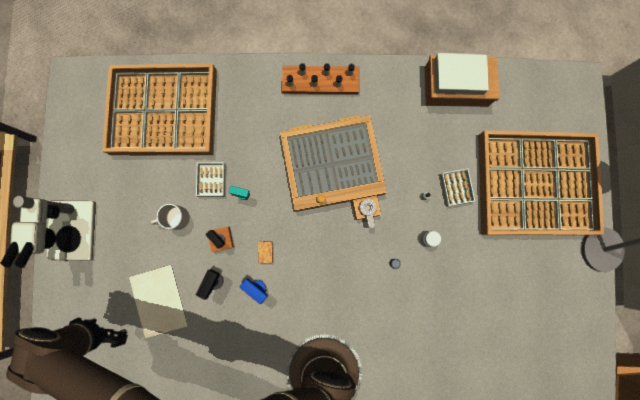

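View pics/scene0.png

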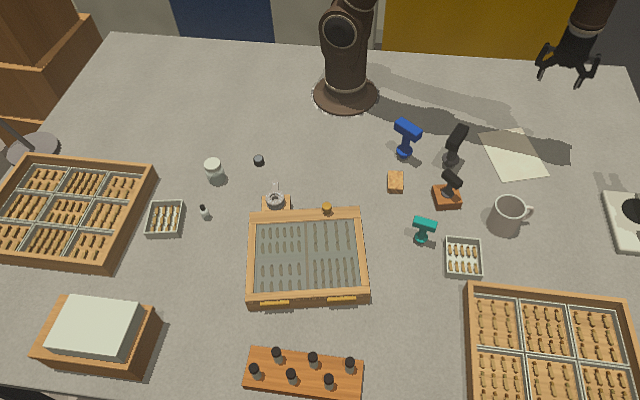

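In the top view the key-like things are turquoise (239,192), black in the wooden holder (216,239), black and larger standing loose (208,284), and blue (254,290). The holder one fits, being black, the smaller and in the holder. I'll confirm it in an enlarged crop.

Run:
```python
from h import *
a=cv2.imread('pics/top0.png')[180:310,185:285]; b=cv2.imread('pics/scene0.png')[105:255,380:520]; d=cv2.imread('pics/top0.png')[110:235,270:395]
f=lambda i:cv2.resize(i,(400,int(400*i.shape[0]/i.shape[1])) ,interpolation=cv2.INTER_CUBIC)
f2=lambda i,w,h:cv2.resize(i,(w,h),interpolation=cv2.INTER_CUBIC)
# left: scene crop x2.5 ; right: top crop of case x4(partial)
L=f2(b,350,375); M=f2(d,450,450)
out=np.zeros((450,800,3),np.uint8); out[:375,:350]=L; out[:,350:]=M
cv2.imwrite('pics/m1.png',out)
c=load('top0')
print(onz(c,[[216,239]],104+12).round(),onz(c,[[223,240]],32).round(), onz(c,[[367,206]],73).round(),onz(c,[[321,199]],86).round())
# case corners top at z=60 
print(onz(c,[[281,133],[370,117],[385,194],[294,210]],60).round())
```

```text
[[425. 332. 116.]] [[423. 329.  32.]] [[ 533. -132.   73.]] [[553.  13.  86.]]
[[ 770.  144.   60.]
 [ 826. -145.   60.]
 [ 573. -191.   60.]
 [ 520.   98.   60.]]
```

View pics/m1.png

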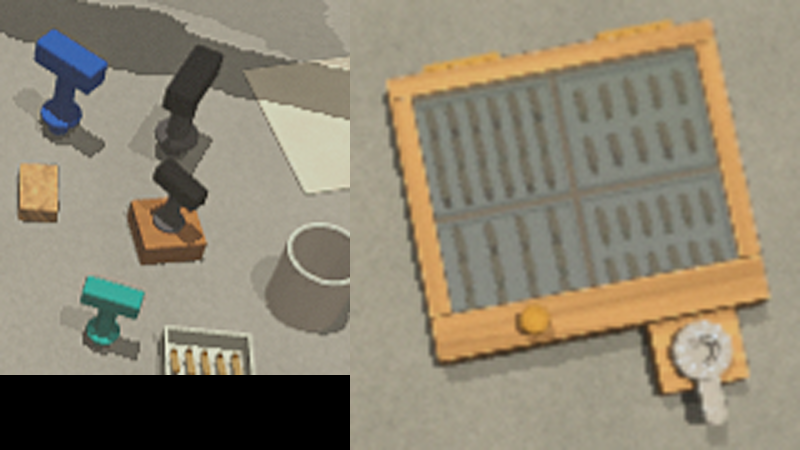

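The crop confirms it: the small black key in the wooden holder (216,239) is the one meant. The catch hub is at about top pixel (367,206), with its tongue pointing to the case's front. Next come closer looks with the wrist camera.

Run:
```python
from h import *
def toolcam(c):
    t=get_ee_pos(); Rt=R.from_quat(get_tool_rot()).as_matrix()
    T=c['camera_from_world']; o=-T[:3,:3].T@T[:3,3]
    return Rt.T@(o-t), Rt.T@T[:3,:3].T   # cam pos, axes in tool frame
c=snap('wrist','w0'); o,A=toolcam(c); print(o.round(1),A.round(3).tolist(),c['fx'])
# view key: choose yaw with least joint motion
def view(target,zc,yaws,fn):
    best=None
    for y in yaws:
        q=down(y); Rt=R.from_quat(q).as_matrix()
        cam=Rt@o; ax=Rt@A[:,2]   # aim optical axis at target
        h=zc-target[2]; p=np.array(target)-ax*(h/-ax[2])-cam
        j=solve_ik(p,q)
        if j is not None:
            d=np.abs(np.array(j)-get_qpos()).max()
            if best is None or d<best[0]: best=(d,p,q,y,j)
    print(best[1].round(),best[3],np.round(best[4],2)); move_j(best[4]); dwell(.2); c=snap('wrist',fn); print(get_time(), toolcam(c)[0].round(1)); return c
ys=np.arange(-np.pi,np.pi,np.pi/6)
view([425,332,70],400,ys,'wk')
view([533,-132,73],330,ys,'ws')
```

```text
[   0.7  -65.7 -177.9] [[1.0, 0.0, 0.0], [-0.0, 0.965, 0.26], [0.0, -0.26, 0.965]] 275.90097802066845
[413. 352. 222.] 0.5235987755982978 [-1.01  0.24  0.26  1.78 -0.07  1.13 -0.2 ]
1.6917 [   0.4  -66.6 -178. ]
[ 534. -129.  152.] -0.5235987755982996 [-0.52  0.43  0.89  1.87 -0.39  1.02  0.01]
3.7583 [  -0.4  -66.5 -178. ]
```

Run:
```python
import cv2,numpy as np
a=cv2.imread('pics/wk.png');b=cv2.imread('pics/ws.png')
cv2.imwrite('pics/wk_v.png',cv2.resize(a[60:360,170:470],(600,600),interpolation=cv2.INTER_CUBIC))
cv2.imwrite('pics/ws_v.png',cv2.resize(b[60:360,120:520],(800,600),interpolation=cv2.INTER_CUBIC))
```

```text
(no output)
```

View pics/wk_v.png

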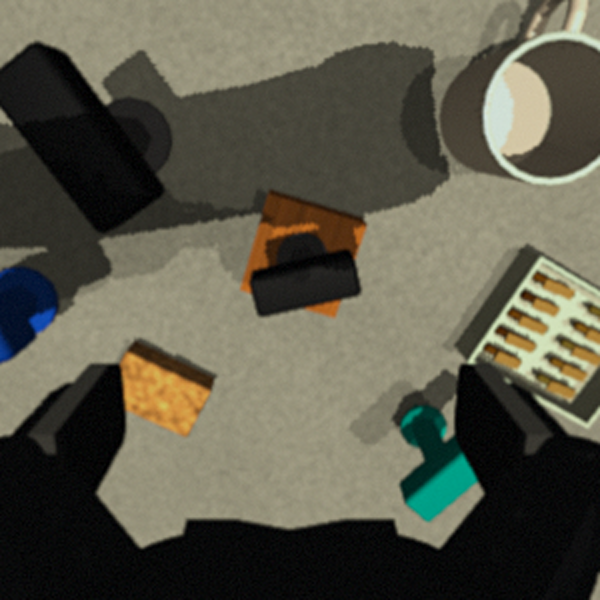

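View pics/ws_v.png

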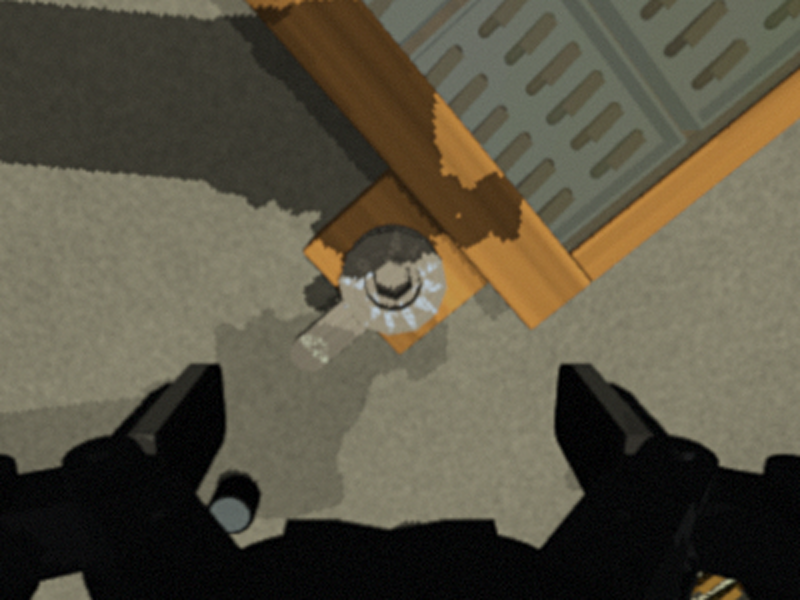

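The wrist view shows the key handle at about crop (305,282) over the holder at (304,255). The hub rim centre is at crop (393,280), the tongue tip at (312,350), and the hex corners are visible in the recess. I'll fit models to refine these.

```bash
cat > fit.py <<'E'
from h import *
from scipy.optimize import minimize
def box(x,y,yaw,z0,z1,lx,ly):
    c,s=np.cos(yaw),np.sin(yaw)
    return np.array([[x+c*a-s*b,y+s*a+c*b,z] for z in(z0,z1) for a in(-lx/2,lx/2) for b in(-ly/2,ly/2)])
def sil(c,P,S=4,shape=(400,640)):
    h=cv2.convexHull((proj(c,P)*16).astype(np.int32)); m=np.zeros(shape,np.uint8); cv2.fillPoly(m,[h],1,cv2.LINE_8,4); return m
E
python3 - <<'E'
from fit import *
c=load('wk'); g=cv2.cvtColor(c['color'],cv2.COLOR_RGB2HSV); V=g[...,2]
d=((V<40)&(np.indices(V.shape)[0]>180)&(np.indices(V.shape)[0]<225)&(np.indices(V.shape)[1]>285)&(np.indices(V.shape)[1]<360)).astype(np.uint8)
d=cv2.morphologyEx(d,cv2.MORPH_OPEN,np.ones((3,3),np.uint8))
print(d.sum())
hol=onz(c,np.array([[272,192],[366,225],[335,317],[242,290]])/2+[170,60],32); print('holder',hol.round(1).tolist(),hol.mean(0))
best=None
H0=hol.mean(0)
def cost(p):
    m=sil(c,box(p[0],p[1],p[2],85,109,60,24)); return -(m&d).sum()/ (m|d).sum()
for y0 in np.arange(-1.6,1.6,.2):
    r=minimize(cost,[H0[0],H0[1],y0],method='Nelder-Mead',options=dict(initial_simplex=np.array([H0[0],H0[1],y0])+np.array([[0,0,0],[8,0,0],[0,8,0],[0,0,.2]])))
    if best is None or r.fun<best.fun: best=r
print('key',best.x,best.fun)
s=load('ws')
px=lambda l:np.array(l)/2+[120,60]
print('rim',onz(s,px([[393,280]]),73), 'outer',onz(s,px([[340,280],[446,280],[393,226],[393,334]]),73).round(1).tolist())
print('tonguetip',onz(s,px([[312,351]]),71))
e=best.x
im=cv2.resize(cv2.imread('pics/wk.png')[150:250,260:380],None,fx=5,fy=5,interpolation=cv2.INTER_CUBIC)
im=np.clip(im.astype(float)*2.5,0,255).astype(np.uint8)
P=proj(c,box(*e,85,109,60,24)); 
for a,b in [(0,1),(1,3),(3,2),(2,0),(4,5),(5,7),(7,6),(6,4)]:
    f=lambda q:tuple(((P[q]-[260,150]+.5)*5).astype(int)); cv2.line(im,f(a),f(b),(0,0,255) if a<4 else (0,255,0),1)
im2=cv2.resize(cv2.imread('pics/ws.png')[150:270,250:370],(500,500),interpolation=cv2.INTER_CUBIC)
out=np.zeros((500,800,3),np.uint8); out[:,:400]=im[:,100:500]; out[:,400:]=im2[:,50:450]
cv2.imwrite('pics/m2.png',out)
E
```

```text
1373
holder [[388.5, 371.5, 32.0], [454.1, 384.1, 32.0], [470.1, 318.0, 32.0], [404.0, 302.4, 32.0]] [429.19061168 344.01164917  32.        ]
key [471.95604378 340.85115534  -1.97530864] 0.0
rim [[ 534.56533405 -130.57587211   73.        ]] outer [[512.4, -117.8, 73.0], [556.7, -143.3, 73.0], [547.6, -107.8, 73.0], [520.8, -154.6, 73.0]]
tonguetip [[ 480.54847045 -142.85147959   71.        ]]<stdin>:10: RuntimeWarning: overflow encountered in scalar negative
```

View pics/m2.png

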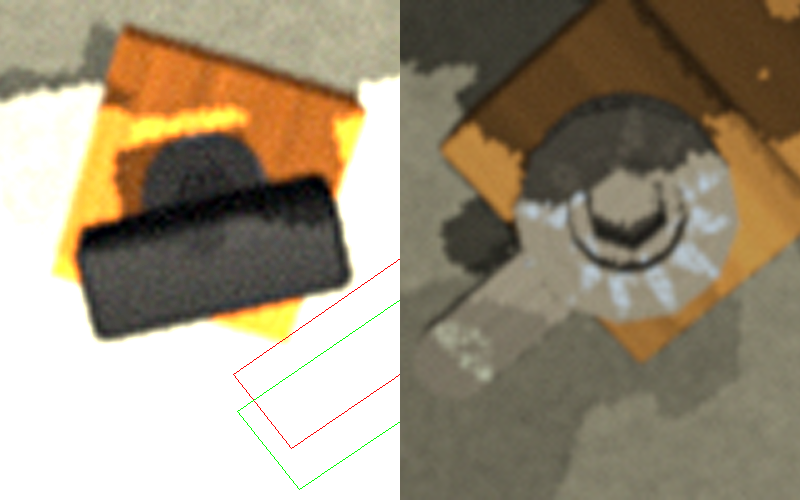

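Run:
```python
from fit import *
c=load('wk'); V=cv2.cvtColor(c['color'],cv2.COLOR_RGB2HSV)[...,2]
S=cv2.cvtColor(c['color'],cv2.COLOR_RGB2HSV)[...,1]
I=np.indices(V.shape)
d=((V<36)&(I[0]>180)&(I[0]<222)&(I[1]>288)&(I[1]<356)).astype(np.uint8)
d=cv2.morphologyEx(d,cv2.MORPH_OPEN,np.ones((9,9),np.uint8))
best=None
def cost(p):
    m=sil(c,box(p[0],p[1],p[2],85,109,60,24)); return -float((m&d).sum())/float((m|d).sum())
for y0 in np.arange(0,3.14,.3):
    s0=np.array([429,344,y0]); r=minimize(cost,s0,method='Nelder-Mead',options=dict(initial_simplex=s0+np.array([[0,0,0],[8,0,0],[0,8,0],[0,0,.3]])))
    if best is None or r.fun<best.fun: best=r
e=best.x; print('key',e,best.fun)
im=cv2.resize(cv2.imread('pics/wk.png')[150:250,280:360],None,fx=5,fy=5,interpolation=cv2.INTER_CUBIC)
im=np.clip(im.astype(float)*2.5,0,255).astype(np.uint8)
P=proj(c,box(*e,85,109,60,24)); 
for a,b in [(0,1),(1,3),(3,2),(2,0),(4,5),(5,7),(7,6),(6,4)]:
    f=lambda q:tuple(((P[q]-[280,150]+.5)*5).astype(int)); cv2.line(im,f(a),f(b),(0,0,255) if a<4 else (0,255,0),1)
s=load('ws'); k=7; x0,y0=280,170
im2=cv2.resize(cv2.imread('pics/ws.png')[y0:y0+72,x0:x0+57],None,fx=k,fy=k,interpolation=cv2.INTER_CUBIC)
C=onz(s,[[317.2-.5,200.4-.5]],73)[0]; print('rim',C)
def poly(pts,col):
    q=((proj(s,pts)-[x0,y0]+.5)*k).astype(np.int32); cv2.polylines(im2,[q],True,col,1)
th=np.linspace(0,2*np.pi,60,endpoint=False)
for r,z in((25,73),(13.5,73)): poly(np.c_[C[0]+r*np.cos(th),C[1]+r*np.sin(th),0*th+z],(0,255,0))
for yaw,col in((.19,(0,0,255)),(0.0,(255,0,0))):
    h=yaw+np.arange(6)*np.pi/3; r=9.1/np.cos(np.pi/6)
    poly(np.c_[C[0]+r*np.cos(h),C[1]+r*np.sin(h),0*h+67],col)
    poly(box(C[0]-45.5*np.cos(yaw),C[1]-45.5*np.sin(yaw),yaw,71,71,41,20)[[0,1,3,2]],col)
out=np.zeros((504,800,3),np.uint8); out[:500,:400]=im; out[:,400:799]=im2
cv2.imwrite('pics/m3.png',out)
```

```text
key [419.74602868 347.40065439   1.11060127] -0.4700139470013947
rim [ 534.78221678 -130.58533308   73.        ]
```

View pics/m3.png

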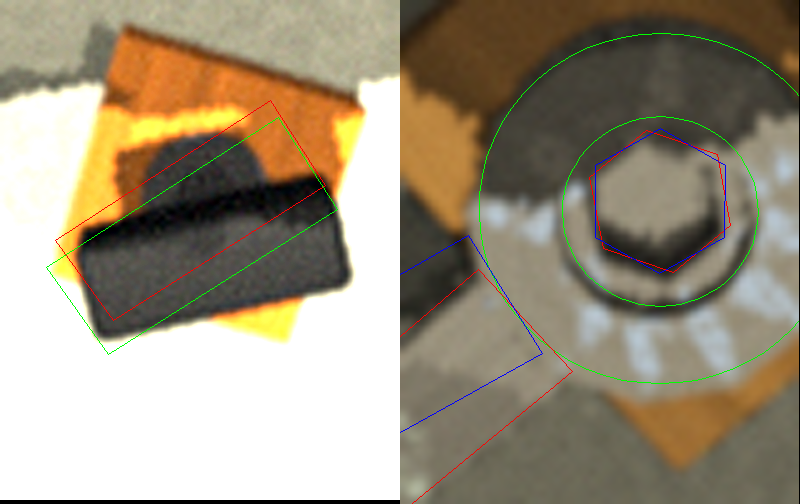

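Run:
```python
from fit import *
from scipy.optimize import least_squares
c=load('wk')
q=np.array([[102,338],[350,285],[325,178],[80,235]])/5+[280,150]-.5
print(onz(c,q,109).round(1).tolist())
best=None
for y0 in np.arange(0,6.28,.5):
    def f(p):
        B=proj(c,box(*p[:3],85,109,60,24)); return (np.array([B[6],B[7],B[1],B[0]])-q).ravel()   # z1 far edge, z0 near edge
    r=least_squares(f,[429,344,y0])
    if best is None or r.cost<best.cost: best=r
e=best.x; print(e,best.cost,best.fun.round(1))
# silhouette score on dark mask w/ collar+shank included
im=cv2.resize(cv2.imread('pics/wk.png')[150:250,280:360],None,fx=5,fy=5,interpolation=cv2.INTER_CUBIC)
im=np.clip(im.astype(float)*2.5,0,255).astype(np.uint8)
P=proj(c,box(*e,85,109,60,24)); 
for a,b in [(0,1),(1,3),(3,2),(2,0),(4,5),(5,7),(7,6),(6,4)]:
    g=lambda i:tuple(((P[i]-[280,150]+.5)*5).astype(int)); cv2.line(im,g(a),g(b),(0,0,255) if a<4 else (0,255,0),1)
th=np.linspace(0,2*np.pi,60)
cv2.polylines(im,[((proj(c,np.c_[e[0]+18*np.cos(th),e[1]+18*np.sin(th),0*th+37])-[280,150]+.5)*5).astype(np.int32)],True,(255,0,0),1)
cv2.imwrite('pics/m4.png',im)
```

```text
[[414.1, 317.8, 109.0], [455.2, 355.8, 109.0], [437.8, 373.5, 109.0], [398.4, 335.9, 109.0]]
[428.07020261 343.46074653   5.46948287] 1042.2395628718336 [ 18.1  14.1 -10.6  20.2 -18.1 -13.6  10.6 -20.3]
```

View pics/m4.png

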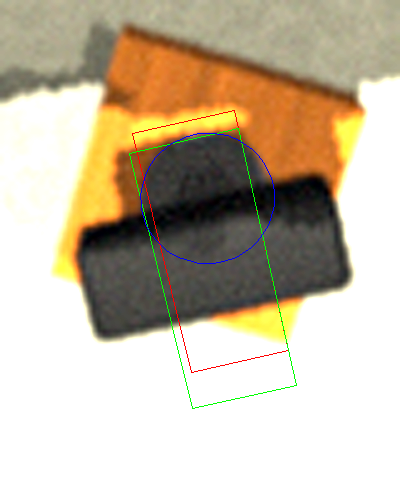

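The holder centre (429,344) and the collar agree. My corner assignment for the handle was mirrored, so I'll refit with the right one and check which wrist yaws can be reached at the socket and the key.

Run:
```python
from fit import *
from scipy.optimize import least_squares
c=load('wk')
q=np.array([[102,338],[350,285],[325,178],[80,235]])/5+[280,150]-.5
f=lambda p:(proj(c,box(*p,85,109,60,24))[[4,6,3,1]]-q).ravel()
r=least_squares(f,[428,344,.746]); print(r.x,r.cost,r.fun.round(1))
th=np.degrees(.19)
for nm,P in (('sock',[534.8,-130.6,121]),('key',[427,345,78]),('knob',[553,13,67])):
    print(nm)
    for d in range(-180,181,20):
        j=solve_ik(P,down(np.radians(d)))
        print(d,None if j is None else np.round(j,2).tolist())
```

```text
[427.91246593 343.47213882   0.7581928 ] 13.05934078765381 [-1.4  2.8  1.9  1.6  0.2 -2.2 -0.8 -2.1]
sock
-180 [-0.73, 0.82, 1.41, 1.91, -0.88, 1.23, -2.14]
-160 [-0.72, 0.79, 1.38, 1.91, -0.85, 1.2, -1.82]
-140 [-0.71, 0.74, 1.32, 1.91, -0.79, 1.15, -1.53]
-120 [-0.68, 0.67, 1.24, 1.91, -0.72, 1.1, -1.24]
-100 [-0.65, 0.61, 1.16, 1.91, -0.65, 1.06, -0.96]
-80 [-0.61, 0.56, 1.07, 1.91, -0.58, 1.02, -0.68]
-60 [-0.57, 0.52, 0.99, 1.91, -0.52, 1.0, -0.39]
-40 [-0.52, 0.49, 0.91, 1.9, -0.46, 0.98, -0.1]
-20 [-0.46, 0.46, 0.82, 1.9, -0.4, 0.96, 0.19]
0 [-0.4, 0.43, 0.73, 1.9, -0.35, 0.94, 0.49]
20 [-0.33, 0.41, 0.63, 1.89, -0.3, 0.93, 0.79]
40 [-0.27, 0.39, 0.55, 1.89, -0.25, 0.93, 1.09]
60 [-0.21, 0.38, 0.47, 1.89, -0.21, 0.92, 1.4]
80 [-0.15, 0.37, 0.39, 1.88, -0.18, 0.92, 1.72]
100 [-0.1, 0.37, 0.32, 1.88, -0.14, 0.92, 2.03]
120 [-0.04, 0.36, 0.24, 1.87, -0.11, 0.92, 2.35]
140 [0.01, 0.36, 0.17, 1.87, -0.08, 0.92, 2.67]
160 [-0.73, 0.85, 1.44, 1.91, -0.9, 1.25, -2.47]
180 [-0.73, 0.82, 1.41, 1.91, -0.88, 1.23, -2.14]
key
-180 [-0.15, 0.56, -0.83, 1.86, 0.5, 0.95, 1.93]
-160 [-1.62, 0.
[... 1090 characters left out ...]
9, 1.95, -0.74, 0.98, -1.16]
-80 [-0.81, 0.63, 1.0, 1.95, -0.67, 0.93, -0.88]
-60 [-0.77, 0.59, 0.91, 1.94, -0.6, 0.9, -0.59]
-40 [-0.72, 0.56, 0.83, 1.94, -0.54, 0.88, -0.3]
-20 [-0.67, 0.53, 0.75, 1.94, -0.48, 0.86, -0.01]
0 [-0.61, 0.51, 0.67, 1.93, -0.42, 0.84, 0.28]
20 [-0.55, 0.49, 0.58, 1.93, -0.36, 0.83, 0.57]
40 [-0.49, 0.47, 0.5, 1.93, -0.3, 0.82, 0.87]
60 [-0.43, 0.46, 0.42, 1.92, -0.25, 0.81, 1.17]
80 [-0.37, 0.45, 0.34, 1.92, -0.2, 0.81, 1.47]
100 [-0.31, 0.44, 0.26, 1.91, -0.15, 0.8, 1.77]
120 [-0.25, 0.44, 0.18, 1.91, -0.1, 0.8, 2.08]
140 [-0.19, 0.43, 0.11, 1.91, -0.06, 0.8, 2.39]
160 [0.63, 0.67, -1.04, 1.85, 0.68, 1.02, 2.1]
180 [-0.96, 0.94, 1.39, 1.95, -1.01, 1.21, -2.31]
```

```bash
python3 - <<'E'
from h import *
t=np.radians(133.4); q=down(t)
gripper_open()
move_to([427.9,343.5,150],q)
move_linear([427.9,343.5,76],v=120)
print(get_ee_pos().round(1),get_contact_force().round(1))
close_gripper(60)
print('gap',get_finger_gap(),get_ee_pos().round(1),get_contact_force().round(1),get_time())
p=get_ee_pos(); move_linear([427.9,343.5,200],v=150)
print(get_finger_gap(),get_contact_force().round(1))
s=np.array([534.8,-130.6]); t2=np.radians(100.9); R2=R.from_quat(down(t2)).as_matrix()
tgt=np.r_[s+66*R2[:2,1],200]; print(tgt)
move_to(tgt,down(t2)); dwell(.3)
c=snap('wrist','ws2'); print(get_ee_pos().round(1),get_time(),get_finger_gap(),get_contact_force().round(1))
print(proj(c,[[534.8,-130.6,73]]))
E
python3 - <<'E'
import cv2
b=cv2.imread('pics/ws2.png'); cv2.imwrite('pics/ws2v.png',cv2.resize(b[50:350,120:520],(800,600),interpolation=cv2.INTER_CUBIC))
E
```

```text
[428.4 343.5  76.4] [ 0.1 -0.5  0.8]
gap -0.001922967973453765 [427.9 343.5  76. ] [-0.8 -0.1  0.5] 7.275
-0.0028231064807402112 [-0.6 -0.2  0.5]
[ 599.60927504 -118.11970076  200.        ]
[ 599.7 -117.7  200. ] 10.3917 0.002059738695102378 [-0.6 -0.8  0.8]
[[313.44658947 124.95402483]]
```

View pics/ws2v.png

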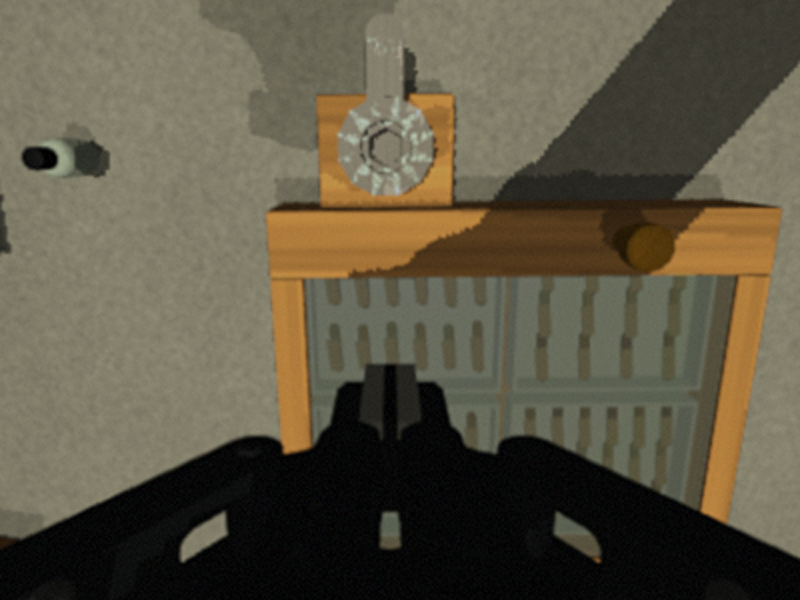

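The fingers closed on nothing (gap 0), so the grasp missed. I should have stopped at that check. The view shows the hub at crop (387,145) and confirms the catch yaw, so now I'll go back and look at the key.

Run:
```python
from h import *
gripper_open()
move_to([413,352,240],down(np.pi/6)); dwell(.3)
print(get_ee_pos().round(1),get_tool_rot().round(3),get_qpos().round(3))
w=snap('wrist','wk2'); s=snap('scene','sc2'); t=snap('top','t2'); print(get_time())
for nm,c in (('w',w),('s',s),('t',t)):
    print(nm,proj(c,[[427.9,343.5,97],[427.9,343.5,32],get_ee_pos()]).round(1).tolist())
f=lambda n,x0,y0,x1,y1,W,H:cv2.resize(cv2.imread('pics/'+n+'.png')[y0:y1,x0:x1],(W,H),interpolation=cv2.INTER_CUBIC)
out=np.zeros((600,800,3),np.uint8)
out[:400,:400]=f('wk2',220,100,420,300,400,400); out[:400,400:]=f('sc2',390,110,520,240,400,400)
out[400:,:200]=f('t2',190,210,250,270,200,200); out[400:,200:400]=f('top0',190,210,250,270,200,200); out[400:,400:600]=f('scene0',410,150,490,230,200,200)
cv2.imwrite('pics/m5.png',out)
```

```text
[413.3 351.6 240. ] [ 0.966  0.258  0.    -0.   ] [-1.575  0.333  1.013  1.78  -0.303  1.196  0.049]
13.4833
w [[321.2, 195.4], [320.1, 184.3], [313.7, 225.5]]
s [[452.5, 179.0], [447.8, 193.6], [467.6, 138.3]]
t [[213.8, 238.1], [218.5, 238.4], [198.7, 242.7]]
```

View pics/m5.png

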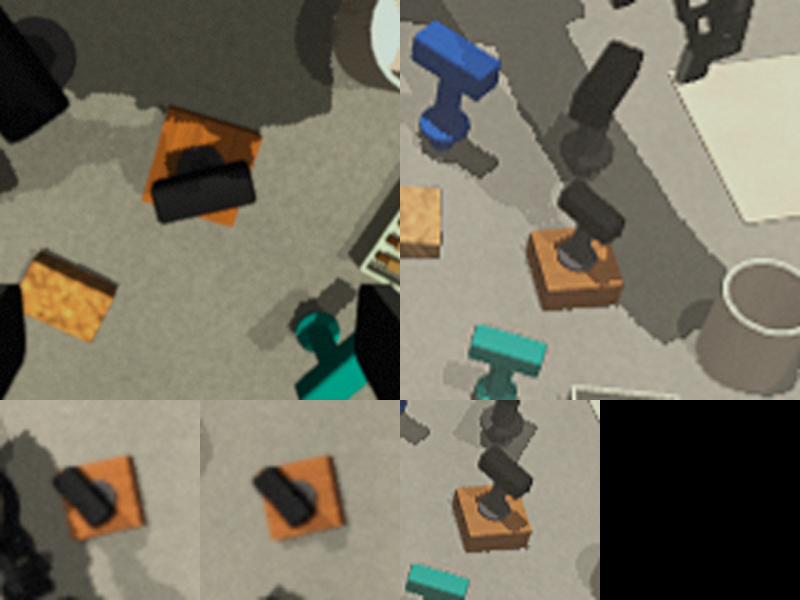

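The key is untouched. In the wrist images, the 85 mm opening spans 167 px at the fingertips. That puts the pad ends about 36 mm (shut) to 48 mm (open) behind the stated TCP, and the scene view agrees, so I closed above the handle. I'll quantify this and the wrist camera's bias before retrying.

Run:
```python
from h import *
a=load('ws'); b=load('ws2')
A=onz(a,[[316.8,200.2]],73)[0]; B=onz(b,[[313.25,122.3]],73)[0]; print('socket ests',A,B)
def Rz(d): return R.from_quat(down(np.radians(d))).as_matrix()[:2,:2]
# true + Rk d = est
M=np.block([[np.eye(2),Rz(-30)],[np.eye(2),Rz(100.9)]]); x=np.linalg.solve(M,np.r_[A[:2],B[:2]]); print('sock,d',x.round(2))
print('key corrected',np.array([427.9,343.5])-Rz(30)@x[2:])
# top cam check with dark handle mask
for n in ('top0','t2'):
    c=load(n); im=c['color'][225:255,200:235].astype(int); V=im.max(2); m=(V<45).astype(np.uint8)
    k,l,st,ce=cv2.connectedComponentsWithStats(m); i=1+st[1:,4].argmax(); px=ce[i]+[200,225]; print(n,px,st[i,4],onz(c,[px],101))
```

```text
socket ests [ 534.71712589 -130.89353079   73.        ] [ 532.15550201 -131.32347315   73.        ]
sock,d [ 533.53 -131.69    0.62   -1.28]
key corrected [428.00153004 342.07581279]
top0 [215.5033557  238.60402685] 149 [[426.31907861 337.34566761 101.        ]]
t2 [214.8707483  238.47619048] 147 [[426.68818791 339.32724374 101.        ]]
```

Run:
```python
from h import *
q=down(np.radians(133.4)); K0=[427.8,342.2]
move_to(K0+[110],q)
move_linear(K0+[65],v=120)
for z in (58,51,44):
    move_linear(K0+[z],v=80); f=get_contact_force(); print(z,f.round(1))
    if f[2]>8: print('contact'); break
close_gripper(60); dwell(.1)
g=get_finger_gap(); print('gap',g,get_ee_pos().round(1),get_contact_force().round(1),get_time())
```

```text
58 [-0.4  0.5  0.5]
51 [ 0.3 -0.6  0.1]
44 [1.2 0.6 0.7]
gap 0.2695126817313955 [428.  342.5  44.3] [-0.  -0.3  3.6] 16.9917
```

```bash
cat >> h.py <<'E'
S=np.array([533.5,-131.7])
def ins(xy,z0,z1,fmax=15,step=2,v=40):
    f0=get_contact_force()
    for z in np.arange(z0,z1-.01,-step):
        move_linear([xy[0],xy[1],z],v=v); f=get_contact_force()-f0
        print(round(z,1),get_ee_pos().round(1),f.round(1))
        if f[2]>fmax: return False
    return True
E
python3 - <<'E'
from h import *
move_linear([427.8,342.2,160],v=150); dwell(.1)
print(get_finger_gap(),get_contact_force().round(1))
if get_finger_gap()<.2: raise SystemExit
q=down(np.radians(100.9))
move_to(np.r_[S,150],q); dwell(.2); snap('wrist','wi'); snap('scene','si'); snap('top','ti')
print(get_ee_pos().round(1),get_contact_force().round(1),get_torque().round(2),get_time())
move_linear(np.r_[S,107],v=100); dwell(.1)
print(ins(S,103,97,12,2)); print(get_time(),get_torque().round(2))
E
```

```text
0.26915228241661726 [-1.4 -0.1 -1.5]
[ 533.6 -131.3  150. ] [ 0.3 -0.4 -1.6] [ 0.03 -0.03  0.  ] 20.1333
103.0 [ 533.5 -131.6  103. ] [-0.5  0.  -0.2]
101.0 [ 533.4 -131.6  100.9] [-1.   0.1 -0.5]
99.0 [ 533.4 -131.7   98.9] [-0.6  0.1  0.2]
97.0 [ 533.4 -131.7   96.9] [-0.7  0.4 -0.1]
True
21.8167 [ 0.03 -0.03  0.01]
```

Run:
```python
from h import *
print(ins(S,95,84,15,1.5,v=30)); print(get_time(),get_torque().round(2),get_finger_gap())
```

```text
95.0 [ 533.5 -132.1   95.1] [-0.7 -1.3  1.9]
93.5 [ 533.3 -132.3   93.4] [-1.6 -2.8 -0.3]
92.0 [ 533.3 -132.2   91.8] [-0.1 -5.2 -1.9]
90.5 [ 533.3 -132.2   90.4] [-1.7 -4.3  0.8]
89.0 [ 533.3 -132.2   88.9] [-2.3 -5.4  0.2]
87.5 [ 533.3 -132.2   87.4] [-1.7 -5.9  0.3]
86.0 [ 533.3 -132.2   86. ] [-1.  -6.  -0.5]
84.5 [ 533.5 -132.2   85.2] [-4.2 -5.5  8.9]
True
23.8167 [-1.15  1.04  0.04] 0.2705311123223838
```

```bash
cat >> h.py <<'E'
S2=np.array([533.3,-132.4])
def turn(d0,d1,z,step=12,tmax=1.0):
    n=int(np.ceil(abs(d1-d0)/step))
    for d in np.linspace(d0,d1,n+1)[1:]:
        move_to(np.r_[S2,z],down(np.radians(d))); f=get_contact_force(); t=get_torque()
        print(round(d,1),get_ee_pos().round(1),f.round(1),t.round(2),round(get_time(),2))
        if abs(t[2])>tmax or np.linalg.norm(f)>35: print('LIMIT'); return d
    return d1
E
python3 - <<'E'
from h import *
turn(100.9,53,85.3)
E
```

```text
88.9 [ 533.2 -132.8   85.3] [-1.7 -5.3 -0.4] [-1.39  0.57  0.07] 24.1
77.0 [ 533.1 -132.9   85.3] [-3.1 -5.1  1.6] [-1.37  0.7  -0.02] 24.38
65.0 [ 533.1 -132.9   85.3] [-2.1 -5.6  0.8] [-1.32  0.82  0.04] 24.67
53.0 [ 533.  -132.8   85.3] [-3.9 -4.   2.4] [-1.26  0.8  -0.03] 24.95
```

```bash
sed -i 's/^S2=.*/S2=np.array([532.9,-132.9])/' h.py
python3 - <<'E'
from h import *
turn(53,3,85.3)
gripper_open(); dwell(.35); print(get_finger_gap(),get_contact_force().round(1),get_torque().round(2),get_time())
snap('wrist','wr'); snap('top','tr')
im=cv2.imread('pics/wr.png'); out=np.zeros((400,800,3),np.uint8); out[:,:400]=cv2.resize(im[60:360,170:470],(400,400)); 
out[:,400:]=cv2.resize(cv2.imread('pics/tr.png')[150:230,330:410],(400,400),interpolation=cv2.INTER_CUBIC); cv2.imwrite('pics/m6.png',out)
E
```

```text
43.0 [ 532.9 -132.9   85.3] [-2.2 -2.9  2.3] [-0.94  0.68 -0.05] 25.21
33.0 [ 532.9 -132.9   85.3] [-3.2 -2.7  2.5] [-0.89  0.68 -0.1 ] 25.48
23.0 [ 532.9 -132.8   85.3] [-2.7 -3.6  2.9] [-0.89  0.73  0.  ] 25.74
13.0 [ 532.9 -132.8   85.3] [-2.1 -3.4  2.5] [-0.84  0.71 -0.05] 26.01
3.0 [ 533.  -132.8   85.3] [-2.7 -2.7  2.1] [-0.8   0.65 -0.07] 26.28
0.9988834314069925 [-1.  -0.4  0. ] [-0.03  0.01  0.  ] 27.2583
```

View pics/m6.png

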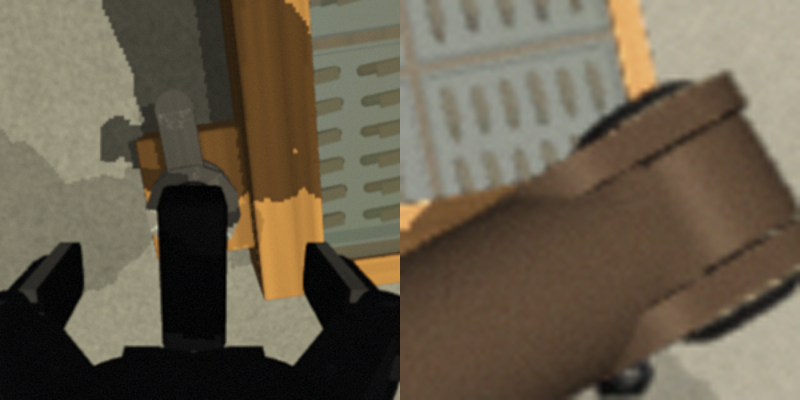

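The catch is at about 1.46 rad (tongue at about 107° in world), with the key standing in the hub and the fingers clear. Next is a fresh hold and the rest of the turn.

Run:
```python
from h import *
close_gripper(60); dwell(.1); print(get_finger_gap(),get_contact_force().round(1),get_torque().round(2))
d=turn(3,-82,85.3,step=12,tmax=.5)
if d==-82: d=turn(-82,-100,85.3,step=3,tmax=.45)
print(d,get_time())
```

```text
0.2683091487680607 [-1.1  0.6  4.1] [0.14 0.22 0.  ]
-7.6 [ 533.  -133.    85.5] [-0.3  0.9  4.9] [ 0.22  0.33 -0.02] 28.32
-18.2 [ 533.  -133.    85.5] [-1.4  1.3  5.1] [ 0.14  0.24 -0.06] 28.62
-28.9 [ 533.  -133.    85.5] [-1.2  1.   5. ] [ 0.2   0.27 -0.03] 28.91
-39.5 [ 533.  -133.    85.5] [-0.5  0.9  5.7] [ 0.2   0.23 -0.04] 29.2
-50.1 [ 533.  -133.    85.5] [-1.6  0.4  5. ] [ 0.18  0.23 -0.06] 29.49
-60.8 [ 533.1 -133.    85.5] [-0.6  0.4  5.1] [ 0.18  0.18 -0.05] 29.78
-71.4 [ 533.  -133.    85.4] [-0.8  0.3  4.5] [ 0.12  0.2  -0.  ] 30.07
-82.0 [ 533.1 -133.    85.5] [-1.2  0.9  5.1] [ 0.11  0.16 -0.05] 30.38
-85.0 [ 533.  -133.1   85.4] [-0.9  0.3  5. ] [0.06 0.12 0.  ] 30.62
-88.0 [ 533.1 -133.1   85.5] [0.1 0.9 5.1] [ 0.09  0.11 -0.08] 30.88
-91.0 [ 533.1 -133.1   85.5] [-1.1  0.5  5.2] [ 0.1   0.21 -0.01] 31.12
-94.0 [ 533.1 -133.    85.5] [-0.1  0.2  5. ] [0.05 0.15 0.15] 31.38
-97.0 [ 533.1 -133.1   85.5] [-0.9  0.3  6.5] [0.01 0.1  0.16] 31.62
-100.0 [ 533.1 -133.1   85.5] [-0.7 -0.4  4.8] [-0.04  0.17  0.2 ] 31.88
-100 31.875
```

Run:
```python
from h import *
b=load('ws2'); d=np.array([.62,-1.28]); Rz=lambda a:R.from_quat(down(np.radians(a))).as_matrix()[:2,:2]
img=b['color'][150:200,420:480]; h=cv2.cvtColor(img,cv2.COLOR_RGB2HSV)
kn=onz(b,[[445,173.5]],93)[0,:2]-Rz(100.9)@d; y=.19
geo=533.1+ -140*np.sin(y), -133+140*np.cos(y)
print('knob img',kn,'rel to catch in case frame',R.from_euler('z',-y).as_matrix()[:2,:2]@(kn-[533.1,-133]))
gripper_open(); move_linear(np.r_[get_ee_pos()[:2],135],v=150); print(get_contact_force().round(1),get_time())
q=down(np.radians(-79.1))
move_to(np.r_[kn,120],q); dwell(.2)
c=snap('wrist','wn'); snap('scene','sn'); print(get_ee_pos().round(1), proj(c,[[*kn,93],[533.1,-133,138]]).round(1).tolist())
out=np.zeros((600,800,3),np.uint8); out[:,:400]=cv2.resize(cv2.imread('pics/wn.png')[:,:],(400,250)).repeat(1,0)[[*range(250)]+[0]*350] if False else 0
out[:500]=cv2.resize(cv2.imread('pics/wn.png'),(800,500))
out[300:,500:]=cv2.resize(cv2.imread('pics/sn.png')[150:250,230:330],(300,300),interpolation=cv2.INTER_CUBIC)
cv2.imwrite('pics/m7.png',out)
```

```text
knob img [557.9258799   13.51421912] rel to catch in case frame [ 52.04963273 139.18899544]
[-0.6  0.8 -0.2] 32.9833
[557.8  12.4 120.1] [[313.8, 213.0], [519.3, 305.9]]
```

View pics/m7.png

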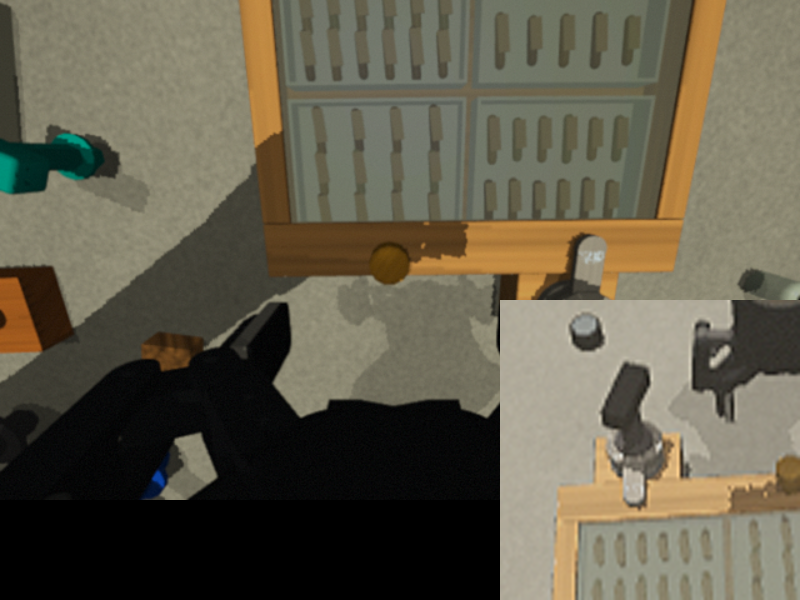

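The tongue points over the lid, the key stands upright in the hub, and the knob is at (390,265) in the enlarged view, within 2 px of prediction. On to the tug.

Run:
```python
from h import *
k=[557,13.2]
move_linear(k+[55],v=120); f0=get_contact_force()
for z in (46,39,32):
    move_linear(k+[z],v=60); f=get_contact_force()-f0; print(z,f.round(1))
    if f[2]>6: break
z=get_ee_pos()[2]
close_gripper(30); dwell(.15); print('gap',get_finger_gap()*85,(get_contact_force()-f0).round(1),get_time())
f1=get_contact_force()
if get_finger_gap()>.2:
    for dz in range(1,9):
        move_linear(k+[32+dz],v=20); p=get_ee_pos(); f=get_contact_force()-f1; print(dz,p.round(1),f.round(1))
        if f[2]<-14: break
    dwell(.4); print(get_ee_pos().round(1),(get_contact_force()-f1).round(1),get_finger_gap()*85,get_time())
```

```text
46 [-0.   0.3 -0.7]
39 [-1.  -0.1  0.2]
32 [ 0.3 -0.3  0.4]
gap 24.503305058087427 [-1.5  5.   5.2] 36.1917
1 [556.8  14.7  32.6] [ 1.2  0.6 -9.7]
2 [556.9  14.7  33.5] [ 2.3  1.1 -8.6]
3 [557.   14.7  34.5] [ 2.9  0.  -9.1]
4 [557.2  14.8  35.6] [  3.5   1.6 -10. ]
5 [557.4  14.8  36.6] [ 3.9  1.1 -9.6]
6 [557.5  14.8  37.2] [  5.    0.6 -14.5]
[557.5  14.8  37.2] [  5.    1.6 -13.8] 24.32638716091945 38.0917
```

The lid rose about 5 mm and the force then climbed, so the tongue is stopping it. Now I'll lower it, let go, withdraw and check.

Run:
```python
from h import *
move_linear([557,13.2,32],v=20); print(get_ee_pos().round(1),get_contact_force().round(1))
gripper_open(); dwell(.2)
move_linear([557,13.2,120],v=120); dwell(.2)
print(get_contact_force().round(1),get_time())
w=snap('wrist','wf'); s=snap('scene','sf')
# compare with the pre-tug pictures: same wrist pose, same scene region of key/catch
for a,b,r in (('wn','wf',(slice(0,240),slice(180,600))),('sn','sf',(slice(150,350),slice(230,330)))):
    A=load(a)['color'][r].astype(int); B=load(b)['color'][r].astype(int); d=np.abs(A-B).max(2); print(a,b,d.mean().round(2),(d>40).sum(),d.size)
print('catch pixels sf', proj(s,[[533.1,-133,138]]).round(1))
A=cv2.cvtColor(load('sn')['color'],cv2.COLOR_RGB2GRAY)[165:215,260:290]; r=cv2.matchTemplate(cv2.cvtColor(s['color'],cv2.COLOR_RGB2GRAY)[155:225,250:300],A,cv2.TM_CCOEFF_NORMED); print(cv2.minMaxLoc(r))
```

```text
[556.8  14.7  32.3] [-4.4  6.8  7.2]
[0.4 0.  0.6] 40.4417
wn wf 7.89 2435 100800
sn sf 2.26 74 20000
catch pixels sf [[272. 182.]]
(-0.22672604024410248, 0.9972765445709229, (20, 3), (10, 10))
```

```bash
python3 -c "
from h import *
print(get_contact_force().round(1),get_dq().round(3),get_time()); job_done(); print(get_time())"
```

```text
[-0.4 -0.1  0. ] [-0.001 -0.002  0.001 -0.002 -0.002  0.002  0.002] 40.5417
the job is handed in; nothing more can be done
the job is handed in; nothing more can be done
```

I locked the case and handed the job in at 40.5 s. No verdict is reported, so what follows rests on my own readings.

- **Key:** I took the small black key from its holder and pushed it home. It stopped at a tool height of 85.2 mm, against 85.3 mm expected.
- **Turning:** I turned the catch clockwise in two strokes. In between I opened the fingers fully, with the catch at about 1.46 rad, then took a fresh hold. At the end of the second stroke the turning torque changed sign and rose to about 0.2 N m, so I took the catch to be at its stop.
- **Tug:** The lid rose about 5 mm by its knob, then the force increased as the tongue stopped it. I let it back down shut and withdrew.

**What failed or disagreed**
- My first grasp closed on nothing. The images showed the finger ends about 36 to 48 mm behind the stated TCP, so I gripped lower and it worked. I carried on to the catch before noticing the miss, which cost a few seconds but moved nothing.
- My camera estimate of the socket was about 1.4 mm off. During the first stroke the key pressed sideways with about 5 N, which went away after I let go and gripped again.

**Last checks**
- Before the tug, the picture showed the tongue over the lid and the key upright. Afterwards the key and catch matched that picture, unmoved (match 0.997).
- The tool force was near zero, so the robot was touching nothing.
- The lid being shut is inferred from the knob's return to its starting height and the near-unchanged scene picture. The wrist picture differed somewhat from the earlier one. I put that down to a slightly different camera pose but did not look further.

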